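# Shut the wide crate's tilt-out front

### The arm

A 6-joint arm with a two-finger parallel gripper is mounted at the origin on the work surface. World frame = base frame: x ahead of the robot, y to its left, z up, the work surface at z = 0. Lengths are in mm, angles in degrees, forces in N, time in s.
With the tool pointing down it reaches from about 325 to 925 mm from the base axis. Payload 3.1 kg.
Tool frame: the origin (TCP) lies at the very end of the fingers, on their centre line; the grasp point (between the pads) lies grasp_offset behind it (grasp_offset is the distance from the TCP to the grasp point, in mm); z points along the fingers, y is the line along which they close (so a half turn about z gives the same grasp; the last joint's range is limited). The gripper opens to 85 mm and grips with 20 to 120 N. Pads are 22 mm wide; open, the fingers measure 114 mm over their backs; the gripper's body (76 mm by 85 mm) begins 54 mm behind the grasp point. The pads swing forward as they close: fully open they stand 13 mm farther back than shut.
Start: joints at [-80.283, 12.427, 92.441, -0, 75.132, -6.429], TCP at [173.824, -600.354, 231.3] pointing down, gripper open.
Joint ranges: [-157.48, 157.48], [-44.54, 120.13], [17.64, 146.25], [-64.5, 244.5], [7.68, 150.69], [-147.95, 147.95]. Speed limits (degrees/s): [159.86, 159.86, 180, 180, 180, 180].

### API

Orientations are given as [roll, pitch, yaw] about the fixed x, y, z axes, in that order (R = Rz(yaw) Ry(pitch) Rx(roll)).
In Python, from station import * gives the robot as it stands. Calls block until the motion is done:
- goto(position, orientation): joint-space move of the TCP to a pose.
- move_l(position, attitude=None, speed=150): straight line of the TCP; attitude=None keeps the orientation; speed is the mean speed in mm/s.
- move_j(angles): joint-space move.
- grip(opening, squeeze=None): finger opening in mm; squeeze is the grip in N (None keeps the last); returns when the fingers have stopped.
- wait(seconds).
- solve_ik(position, orientation): joint angles nearest the present ones, or None.
- get_obs(): the state.
- get_image(name): name is "scene" or "side" or "wrist"; returns the picture (400x640x3 uint8, red, green, blue); there is no depth.
- get_calibration(name): a dict with "fx", "fy", "cx", "cy" (pixels), "R" (3x3) and "t" (3): a world point X has camera coordinates R X + t; the wrist camera has in their place "mount" (4x4, takes a point from camera to tool coordinates, whose origin is the TCP and whose axes are the flange's). Camera axes: x right, y down, z forward; pixel columns grow to the right and rows downward; lengths in mm; the calibration is good to about 2 mm. A picture is of the moment at which its call begins: read the wrist's pose just before it. get_calibration takes no time and is no camera call.
A pose or a line that the arm cannot do raises Unreachable and nothing moves.
- sign_off(): hands the job in; it is judged then, once.
Trained networks look in the newest picture that a camera, given by its name, has taken for a name from the list of things; names that differ only in an ending like _2 or _b are one class to them, and where a whole thing is asked for, a point or a joint stands for the part that bears it (a point fixed in the world has none). Each returns a list of dicts, best first, with "score" (0 to 1); they miss things now and then, are a little off and sometimes report something else, mostly with a low value. They report only what shows in the picture. A call takes as long as a camera call.
- spot_in(name, camera): "extent" ([centre column, centre row, width, height] in pixels, round what is visible of it).
- regions_of(name, camera): "region" (400x640 bool, what is visible of it) and "extent" ([centre column, centre row, width, height] in pixels, round what is visible of it).
The state is a dict: "t": time; "joint_pos": joint angles; "qvel": joint speeds; "effort": joint torques, N m; "tcp_pos": TCP position; "ee_rot": TCP orientation; "wrist_force": force on the tool from outside, world axes, zero at the start; "moment": the same for the moment, N m; "grip_width": finger opening in mm; "grip_force": force on a finger pad.
Only numpy, scipy, OpenCV 4.12 (cv2) and the standard library are available. Lean on these libraries where they do the work, as an engineer would, in place of code of your own. Each camera call takes 0.05 s, during which the arm holds its last target. There are 200 camera calls.

### The job

Using only the fingertips, lightly push the tilt-out front of the wide blue crate fully shut, without shoving, tipping or lifting the crate, then draw the hand back clear. Leave the narrow crate alone with its own front still hanging open, and do not touch the softener ball, the steel pitcher or the green lid.

Things in the scene. Friction and masses are not known exactly. Their poses are not given: they have to be found in the camera images.
- wide_crate: the wide blue plastic crate, open on top, 240 mm wide (y), 200 mm deep (x), 170 mm high, walls 5 mm, standing loose on the counter, about 1.8 to 2.6 kg with the cartons in it. Origin: centre of its underside; z up; +x points from its tilt-out front to its back, y along its width. The front panel stands at its -x face, 100 mm from the origin
- wide_lip (a point): the middle of the outer (-x) face of the lip along the top edge of the wide crate's front panel; moves with the panel. The lip is 10 mm high, stands out 12 mm from the panel's inner face and is the part that sticks out furthest towards the robot. This point is 150 mm from the hinge line along the panel; with the front shut it is 112 mm from the crate's origin towards -x and 162 mm above the counter
- wide_front (a joint): tilt of the wide crate's front in rad: 0 = fully shut against the crate, positive = top edge tilted out towards -x; starts between 0.30 and 0.48. The hinge line runs along the crate's y, 12 mm above the counter at the crate's front. The panel stays where it is left; about 1 N at the lip moves it, and it stops dead when shut
- narrow_crate: the narrow blue plastic crate, open on top, 140 mm wide (y), 200 mm deep (x), 170 mm high, walls 5 mm, standing loose on the counter, about 1.5 kg with the cartons in it. Origin: centre of its underside; z up; +x points from its tilt-out front to its back, y along its width. The front panel stands at its -x face, 100 mm from the origin. It has the same kind of front and must be left alone
- narrow_lip (a point): the middle of the outer (-x) face of the lip along the top edge of the narrow crate's front panel; moves with the panel. The lip is 10 mm high, stands out 12 mm from the panel's inner face and is the part that sticks out furthest towards the robot. This point is 150 mm from the hinge line along the panel; with the front shut it is 112 mm from the crate's origin towards -x and 162 mm above the counter
- narrow_front (a joint): tilt of the narrow crate's front in rad: 0 = fully shut against the crate, positive = top edge tilted out towards -x; starts between 0.30 and 0.48. The hinge line runs along the crate's y, 12 mm above the counter at the crate's front. The panel stays where it is left; about 1 N at the lip moves it, and it stops dead when shut
- ball: white plastic softener ball, 91 mm across, 90 mm high, standing loose on a small flat ring; origin: centre of its underside. Leave alone
- pitcher: open stainless steel pitcher, 120 mm across, 190 mm high, with a loop handle reaching 103 mm from its axis towards its +y; loose; origin: centre of its underside. Leave alone
- lid: round green hard silicone lid, 160 mm across, 12 mm thick, lying flat, with a centre knob up to 31 mm high; loose; origin: centre of its underside. Leave alone

How it is judged (in metres and radians):
On the way:
1. the fingers touch the wide crate's front while it is still open (contact force between the fingers and wide_crate above 0.1 N and value of joint wide_front above 0.05 rad).
At the end, for the whole second after the job is handed in: The wide crate's front is shut (within 0.04 rad, about 6 mm at the lip), the wide crate stands level within 15 mm of where it was, the narrow crate is within 10 mm of its place with its front still open, and the ball, pitcher and lid are within 12 mm of their places (value of joint wide_front below 0.04 rad and distance of wide_crate from where it was at the start of the episode below 0.015 m and linear speed of wide_crate below 0.02 m/s and angle between wide_crate's own z axis and vertical below 0.05 rad and value of joint narrow_front above 0.25 rad and distance of narrow_crate from where it was at the start of the episode below 0.01 m and distance of each of ball, pitcher, lid from where it was at the start of the episode below 0.012 m); the robot touches nothing.
It fails at once if the narrow crate or its front is touched or disturbed (contact force between any of the arm, the fingers and narrow_crate above 0.5 N or distance of any of narrow_crate, narrow_lip from where it was at the start of the episode above 0.01 m).
It fails at once if the wide crate is shoved more than 15 mm, lifted or tipped (distance of wide_crate from where it was at the start of the episode above 0.015 m or height (world z) of wide_crate above 0.012 m or angle between wide_crate's own z axis and vertical above 0.12 rad).
It fails at once if the wide crate or its front is pushed harder than 30 N (contact force between any of the fingers, the arm and wide_crate above 30 N).
It fails at once if the softener ball, pitcher or silicone lid is touched or moved (contact force between any of the arm, the fingers and ball above 0.5 N or distance of any of ball, pitcher, lid from where it was at the start of the episode above 0.012 m or contact force between any of the arm, the fingers and pitcher above 0.5 N or contact force between any of the arm, the fingers and lid above 0.5 N).
It also fails if it takes over 40 s, if anything falls off the work surface, if the arm or the gripper's body presses on something with over 40 N, if the wrist force passes 120 N, or if a joint passes its speed limit or range.

## Working session

There is one attempt and no reset: what is moved stays moved. The work goes in short steps, each a Python script; the robot and the scene stay as the last script left them, time stands still between calls to the robot, and variables do not carry over. Pictures are saved under pics/ and viewed, at most 10 in all, crops included, and the job is handed in when it is done.

```bash
mkdir -p pics
python3 - <<'E'
from station import *
import cv2,numpy as np
for c in ["scene","side"]:
    im=get_image(c); cv2.imwrite(f"pics/{c}0.png",im[:,:,::-1])
    k=get_calibration(c); print(c,[round(k[i],1) for i in("fx","fy","cx","cy")],np.round(k["R"],4).tolist(),np.round(k["t"],1).tolist())
    for n in ["wide_crate","wide_lip","narrow_crate","narrow_lip","ball","pitcher","lid"]:
        print(n,[(round(d["score"],2),np.round(d["extent"]).tolist()) for d in spot_in(n,c)[:3]])
E
```

```text
scene [364.4, 364.4, 318.8, 199.2] [[-0.246, 0.9693, 0.0062], [0.7697, 0.1992, -0.6066], [-0.5891, -0.1444, -0.795]] [231.2, -318.1, 1266.7]
wide_crate [(0.93, [487.0, 277.0, 157.0, 158.0]), (0.22, [289.0, 261.0, 88.0, 139.0])]
wide_lip [(0.62, [479.0, 239.0, 120.0, 84.0])]
narrow_crate [(0.6, [289.0, 258.0, 86.0, 137.0])]
narrow_lip [(0.7, [292.0, 225.0, 57.0, 58.0])]
ball [(0.89, [380.0, 181.0, 35.0, 36.0])]
pitcher [(0.62, [179.0, 169.0, 78.0, 79.0])]
lid [(0.65, [464.0, 198.0, 58.0, 26.0])]
side [515.3, 515.3, 324.1, 205.3] [[-0.9783, -0.2063, 0.0212], [-0.1661, 0.7182, -0.6757], [0.1242, -0.6645, -0.7369]] [515.2, 253.2, 1173.3]
wide_crate [(0.77, [241.0, 330.0, 184.0, 140.0])]
wide_lip [(0.71, [306.0, 346.0, 54.0, 108.0])]
narrow_crate [(0.94, [270.0, 202.0, 119.0, 93.0])]
narrow_lip [(0.68, [310.0, 200.0, 43.0, 74.0])]
ball [(0.66, [386.0, 286.0, 41.0, 40.0])]
pitcher [(0.92, [365.0, 127.0, 42.0, 78.0])]
lid [(0.93, [375.0, 378.0, 83.0, 40.0])]
```

View pics/scene0.png

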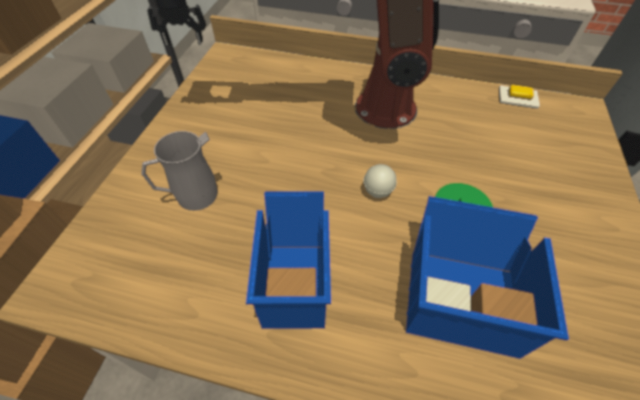

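View pics/side0.png

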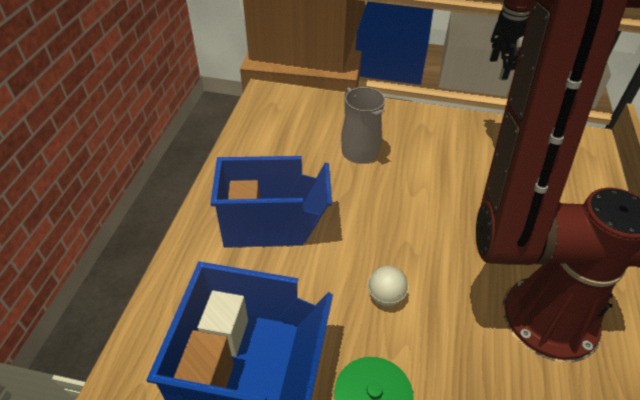

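The scene view shows the wide crate at right (lip from (430,200) to (536,217)) with the lid just in front of it. The narrow crate is at (290,260), the ball at (380,181) and the pitcher at (190,170). The side view shows the wide crate cut off at the bottom, its lip corner at (331,293), with the lid at (375,385) and the ball at (388,286). Next I fit the poses with the masks.

```bash
cat > fit.py <<'E'
from station import *
import cv2,numpy as np
from scipy.optimize import minimize
K={c:get_calibration(c) for c in("scene","side")}
def proj(c,P):
    k=K[c];X=np.asarray(P)@np.array(k["R"]).T+k["t"]
    return np.c_[k["fx"]*X[:,0]/X[:,2]+k["cx"],k["fy"]*X[:,1]/X[:,2]+k["cy"]]
def ray(c,u,v,z):
    k=K[c];R=np.array(k["R"]);o=-R.T@k["t"];d=R.T@[(u-k["cx"])/k["fx"],(v-k["cy"])/k["fy"],1]
    return o+d*(z-o[2])/d[2]
def parts(p,w):
    x,y,yaw,q=p;h=w/2
    body=np.array([[a,b,z] for a in(-95,100) for b in(-h,h) for z in(0,170)],float)
    pan=[]
    for s,t in((0,0),(0,-5),(155,0),(155,-12),(145,-12)):
        for b in(-h,h): pan.append([-100-s*np.sin(q)+t*np.cos(q),b,12+s*np.cos(q)-t*np.sin(q)*1])
    c,s=np.cos(yaw),np.sin(yaw);R=np.array([[c,-s,0],[s,c,0],[0,0,1]])
    return [P@R.T+[x,y,0] for P in(body,np.array(pan))]
def render(c,p,w):
    m=np.zeros((400,640),np.uint8)
    for P in parts(p,w): cv2.fillConvexPoly(m,cv2.convexHull(np.round(proj(c,P)*16).astype(np.int32)),1,shift=4)
    return m>0
def fit(name,w,p0,M,Lp):
    def cost(v):
        p=[v[0],v[1],v[2]/100,v[3]/200];e=0
        for c in M:
            r=render(c,p,w);e+=1-(r&M[c]).sum()/(r|M[c]).sum()
            r=np.zeros((400,640),np.uint8)
        return e
    S=np.array([[0]*4,[30,0,0,0],[0,30,0,0],[0,0,20,0],[0,0,0,20]])
    v=np.array([p0[0],p0[1],p0[2]*100,p0[3]*200])
    for i in range(3):
        r=minimize(cost,v,method="Nelder-Mead",options=dict(initial_simplex=v+S/(i+1)));v=r.x
    return [v[0],v[1],v[2]/100,v[3]/200],r.fun
E
python3 - <<'E'
from fit import *
ims={c:get_image(c)[:,:,::-1].copy() for c in K}
out={}
for n,w,uv in(("wide",240,(487,277)),("narrow",140,(289,260))):
    M={}
    for c in K:
        M[c]=regions_of(n+"_crate",c)[0]["region"]
    g=ray("scene",*uv,80)
    p,f=fit(n,w,[g[0],g[1],0,.4],M,None);out[n]=p;print(n,np.round(p,3),round(f,3))
    for c in K:
        for P in parts(p,w):
            for a in proj(c,P): cv2.circle(ims[c],tuple(int(t) for t in a),2,(0,0,255),-1)
        cs,_=cv2.findContours(render(c,p,w).astype(np.uint8),0,1);cv2.drawContours(ims[c],cs,-1,(0,255,255),1)
        cs,_=cv2.findContours(M[c].astype(np.uint8),0,1);cv2.drawContours(ims[c],cs,-1,(255,0,255),1)
for n,z in(("ball",45),("lid",8),("pitcher",95)):
    print(n,[np.round(ray(c,*spot_in(n,c)[0]["extent"][:2],z)).tolist() for c in K])
cv2.imwrite("pics/fit.png",np.vstack([cv2.resize(ims["scene"][130:380,200:600],(800,500))]))
cv2.imwrite("pics/fit2.png",cv2.resize(ims["side"][140:400,120:460],(760,580)))
E
```

```text
wide [6.55708e+02 2.66457e+02 1.20000e-02 4.38000e-01] 0.108Traceback (most recent call last):
  File "<stdin>", line 7, in <module>
IndexError: list index out of range
```

Run:
```python
from fit import *
ims={c:get_image(c)[:,:,::-1].copy() for c in K}
def first(f,n,c):
    for i in range(5):
        r=f(n,c)
        if r and r[0]["score"]>.4: return r[0]
        get_image(c)
for n,w,uv in(("wide",240,(487,277)),("narrow",140,(289,260))):
    M={}
    for c in K:
        r=first(regions_of,n+"_crate",c)
        if r: M[c]=r["region"]
        else: print("miss",n,c)
    g=ray("scene",*uv,80)
    p,f=fit(n,w,[g[0],g[1],0,.4],M,None);print(n,np.round(p,3),round(f,3))
    for c in K:
        for P in parts(p,w):
            for a in proj(c,P): cv2.circle(ims[c],tuple(int(t) for t in a),2,(0,0,255),-1)
        for m,col in((render(c,p,w),(0,255,255)),(M.get(c),(255,0,255))):
            if m is None: continue
            cs,_=cv2.findContours(m.astype(np.uint8),0,1);cv2.drawContours(ims[c],cs,-1,col,1)
for n,z in(("ball",45),("lid",8),("pitcher",95)):
    for c in K:
        r=first(spot_in,n,c)
        if r: print(n,c,np.round(ray(c,*r["extent"][:2],z)).tolist())
cv2.imwrite("pics/fit.png",cv2.resize(ims["scene"][130:380,200:600],(800,500)))
cv2.imwrite("pics/fit2.png",cv2.resize(ims["side"][140:400,120:460],(760,580)))
```

```text
wide [6.54917e+02 2.66771e+02 2.50000e-02 4.39000e-01] 0.118
narrow [ 7.09160e+02 -1.19376e+02  2.59000e-01  3.42000e-01] 0.156
ball scene [372.0, 31.0, 45.0]
ball side [372.0, 36.0, 45.0]
lid scene [343.0, 267.0, 8.0]
lid side [373.0, 230.0, 8.0]
pitcher scene [516.0, -484.0, 95.0]
pitcher side [510.0, -464.0, 95.0]
```

View pics/fit.png

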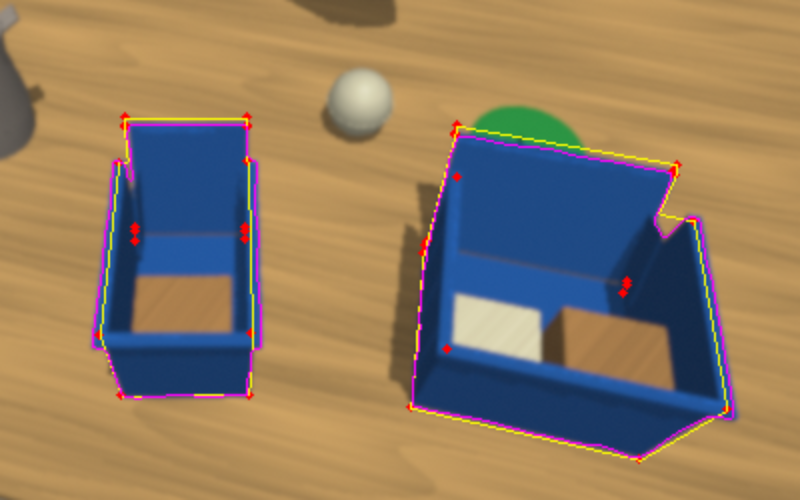

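View pics/fit2.png

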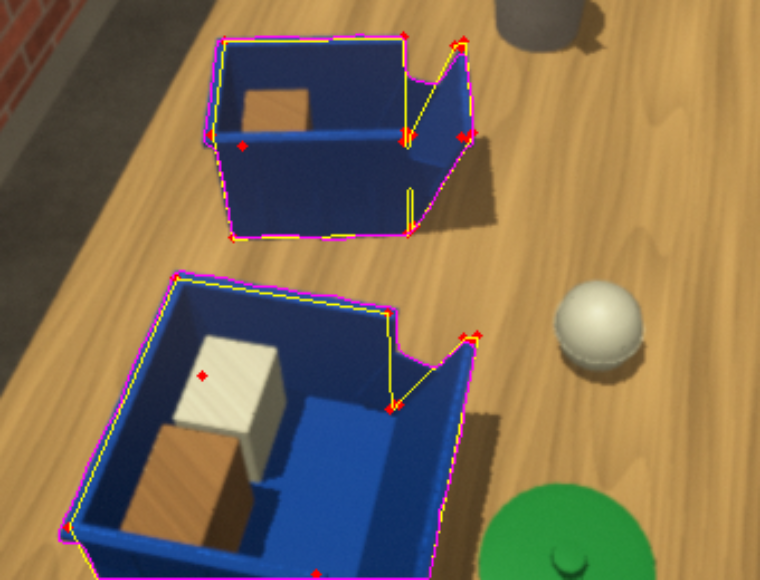

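The fits match the outlines. The wide crate is at about (655, 267) with its front open about 0.42 rad, and there is free space in front of it above the lid. I move there now: retract and go high, sweep over, then stop in front of the lip.

```bash
sed -i 's/12+s\*np.cos(q)-t\*np.sin(q)\*1/12+s*np.cos(q)+t*np.sin(q)/' fit.py
cat > go.py <<'E'
from station import *
import numpy as np
from scipy.spatial.transform import Rotation as Ro
def att(tilt,s,yaw=1.2):
    t=np.radians(tilt);z=np.array([np.sin(t),0,-np.cos(t)]);y=np.array([0,s,0.])
    R=Ro.from_euler("z",yaw,degrees=True)*Ro.from_matrix(np.c_[np.cross(y,z),y,z])
    return R.as_euler("xyz",degrees=True).tolist()
E
python3 - <<'E'
from fit import *; from go import *
M={}
for c in K:
    get_image(c); r=regions_of("wide_crate",c); 
    if r: M[c]=r[0]["region"]
p,f=fit("wide",240,[655,267,.02,.4],M,None);print(np.round(p,3),round(f,3),len(M))
print("knob",np.round(ray("side",375,391,31)))
print(grasp_offset if "grasp_offset" in globals() else None)
o=get_obs();print(o["t"],o["ee_rot"],o["wrist_force"])
grip(0)
move_l([100,-430,380])
best=None
for s in(1,-1):
    q=solve_ik([425,266,150],att(25,s));print(s,np.round(q,1) if q is not None else None)
    if q is not None and (best is None or abs(q[5])<abs(best[1][5])): best=(s,q)
s=best[0]
goto([385,240,350],att(25,s))
move_l([425,266,200]); move_l([425,266,145])
o=get_obs();print(s,o["t"],o["tcp_pos"],o["wrist_force"],o["grip_width"])
import cv2
cv2.imwrite("pics/pre.png",np.vstack([get_image("scene")[100:380,160:600,::-1],get_image("side")[120:400,60:500,::-1]]))
E
```

```text
[6.51683e+02 2.70416e+02 4.00000e-02 3.82000e-01] 1.032 2
knob [368. 271.  31.]
18.700000000000003
1.9 [-1.79997949e+02 -8.28340580e-04  1.61433767e+01] [ 0.12685194  0.25358916 -0.72067902]
1 [ 31.5  -9.2 127.3 -18.8  41.5 -47.9]
-1 [ 31.5  -9.2 127.3 -18.8  41.5 132.1]
1 8.6833 [425.39654278 266.25219688 145.69133542] [ 0.69149424  0.19380917 -0.72272118] -0.1312068622043449
```

View pics/pre.png

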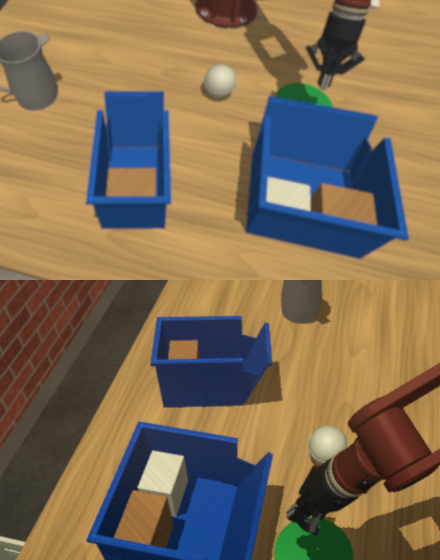

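The hand is in front of the lip and above the lid, clear of everything. I push in small steps along the lip's arc and watch the force.

Run:
```python
from go import *
x,z=455,138
move_l([x,266.5,z],speed=60)
b=np.array(get_obs()["wrist_force"]);log=[]
while x<545:
    x+=4 if x<518 else 2
    z=138+14*np.clip((x-470)/62,0,1)
    move_l([x,266.5+.02*(x-455),z],speed=40 if x<518 else 20)
    o=get_obs();f=np.array(o["wrist_force"])-b;log.append((x,round(o["tcp_pos"][0],1),*np.round(f,1)))
    if f[0]<-3.5 or np.linalg.norm(f)>8: break
    if x<500 and f[0]<-2.5: break
for l in log: print(*l)
print(get_obs()["t"])
import cv2
cv2.imwrite("pics/push.png",np.vstack([get_image("scene")[100:380,160:600,::-1],get_image("side")[120:400,60:500,::-1]]))
```

```text
459 459.1 -0.9 0.6 0.9
463 463.3 -1.1 1.1 1.1
467 467.3 -1.3 -0.5 0.0
471 471.3 0.3 0.6 0.9
475 475.2 -1.0 -0.9 0.4
479 479.4 -0.9 -0.0 -0.4
483 483.5 -1.7 -0.3 0.2
487 487.5 -1.4 0.1 -0.3
491 491.4 -0.8 -0.1 0.1
495 495.4 -0.3 0.9 0.0
499 499.4 -1.6 0.2 0.6
503 503.4 -2.0 1.5 0.1
507 507.4 -0.8 0.3 0.2
511 511.4 -0.2 0.5 1.1
515 515.4 -1.5 0.8 -0.2
519 519.3 -1.8 0.2 1.4
521 521.2 -0.8 -0.4 0.3
523 523.2 -1.6 -0.2 -0.4
525 525.2 -0.9 1.0 -0.1
527 527.2 -1.2 0.4 -0.4
529 529.2 -0.8 0.0 -0.4
531 531.2 -0.9 0.8 0.2
533 533.1 -1.3 0.8 0.4
535 533.6 -10.1 -1.2 6.3
15.5583
```

View pics/push.png

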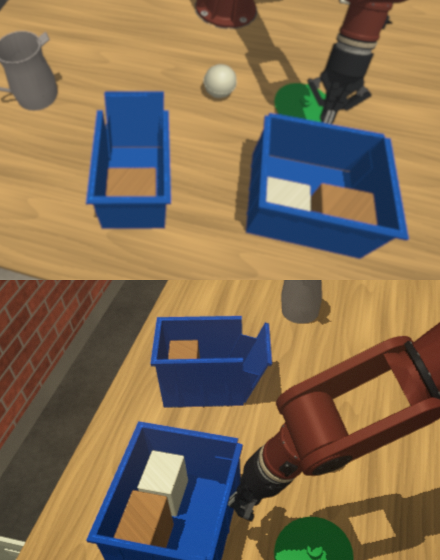

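The hard stop came at x≈533.5, the predicted shut position, and the picture shows the front flush with the rim. I draw back and check.

Run:
```python
from go import *
import cv2
move_l([515,267.2,151],speed=40); move_l([430,266,151],speed=100); move_l([385,240,260])
wait(.3); o=get_obs(); print(o["t"],o["tcp_pos"],o["wrist_force"])
a=cv2.resize(get_image("scene")[180:370,380:600,::-1],(660,570)); cv2.imwrite("pics/end.png",a)
b=get_image("side"); cv2.imwrite("pics/end2.png",cv2.resize(b[140:400,120:460,::-1],(760,580)))
```

```text
18.5667 [384.79875294 239.87158939 259.08094416] [0.20706455 1.16153296 0.05963735]
```

View pics/end2.png

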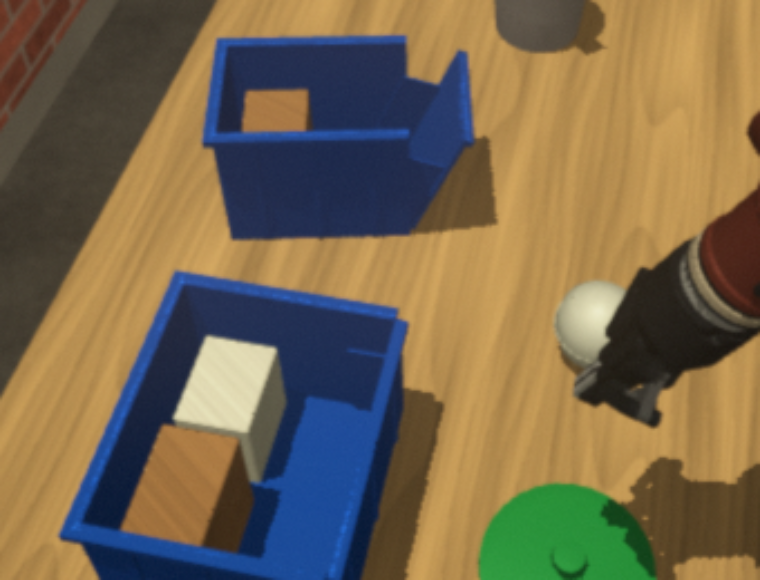

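The front is flush and shut, with its lip at (403,322) against the rim. The crate corners are at the same pixels as before ((178,275) and (65,530)). The narrow crate, ball and lid have not moved, and the hand is clear.

```bash
python3 -c "
from station import *
print(sign_off())"
```

```text
the job is handed in; nothing more can be done
None
```

The wide crate's front is pushed shut and the hand is drawn back clear; in the final picture the crate, narrow crate, ball and lid look unmoved (the pitcher was partly out of view), and I handed the job in at about 19 s without seeing a verdict.

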